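# Fit the cup-wheel arbor in the specimen grinder's spindle

## Robot

A 6-joint arm with a two-finger parallel gripper is mounted at the origin on the work surface. World frame = base frame: x ahead of the robot, y to its left, z up, the work surface at z = 0. Lengths are in m, angles in rad, forces in N, time in s.
With the tool pointing down it reaches from about 0.275 to 1 m from the base axis. Payload 8.4 kg.
Tool frame: the origin (TCP) lies midway between the tips of the shut fingers; the grasp point (between the pads) lies 19 mm behind it (ctrl.grip_depth is the distance from the TCP to the grasp point, in m); z points along the fingers, x is the direction in which the jaws open and shut, and the axes are right-handed (so a half turn about z gives the same grasp; the last joint's range is limited). The gripper opens to 85 mm and grips with 20 to 120 N. Pads are 22 mm wide; open, the fingers measure 114 mm over their backs; the gripper's body (76 mm by 85 mm) begins 54 mm behind the grasp point. The pads swing forward as they close: fully open they stand 13 mm farther back than shut.
Start: joints at [1.336, 0.353, 1.633, -0, 1.155, -0.002], TCP at [0.144, 0.608, 0.231] pointing down, gripper open.
Joint ranges: [-2.63, 2.63], [-0.92, 2.1], [0.06, 2.66], [-1.3, 4.44], [0, 2.69], [-3.02, 3.02]. Speed limits (rad/s): [2.22, 2.22, 2.79, 3.14, 3.14, 3.14].

## Interface

Orientations are given as a unit quaternion [w, x, y, z].
In Python, from bench import ctrl gives the robot as it stands.
- The arm moves only by the shell command python3 -m inch 'ROWS' [FORCE]. ROWS is a JSON object of lists of equal length, an entry for each row: "travel": the shift along the tool's x, y, z in cm, a list of three; "rotation": the turn, a rotation vector about the tool's x, y, z in rad, a list of three; "hand": the closure, from 0 (fully open) to 1 (shut). A call has 1 to 20 rows; each row shifts and turns the commanded pose from where the row before left it, along the tool's axes as they then stand; what a row does not reach is not made up. A row lasts 1/10 s, in which the tool goes at most 50 mm and 8.59 degrees, less where a joint would pass 70% of its speed; a pose out of reach is approached as far as the arm can. A call is refused whole if a number of a shift passes 5 or a number of a turn 0.15, either way. A call with a gripper value outside its range is refused whole. The fingers move at their own pace and stop on an object; FORCE is the grip in N (left out, the last holds). Time passes only in rows, so rows that do not move let the fingers close. It gives the time, the measured TCP pose, the force and the opening at its end, in the units of the state.
- ctrl.state(): the state, without advancing time (a new reading comes with each control period).
- ctrl.read_camera(name): name is "side" or "top" or "wrist"; returns a dict with "pixels" (420x560x3 uint8, red, green, blue), "mtx" (3x3 intrinsics, pixels), "R" (3x3) and "t" (3): a world point X has camera coordinates R X + t; the wrist camera has in their place "T_tool_cam" (4x4, takes a point from camera to tool coordinates, whose origin is the TCP and whose axes are the tool frame's). Camera axes: x right, y down, z forward; pixel columns grow to the right and rows downward; lengths in m; the calibration is good to about 2 mm. A picture is of the moment at which its call begins: read the wrist's pose just before it. There is no depth.
- ctrl.sign_off(): hands the job in, once; it reports no verdict.
Trained networks look in a picture, given as the dict that the camera call returned (one of the last four; its "shot" number tells which), for a name from the list of things; names that differ only in an ending like _2 or _b are one class to them, and where a whole thing is asked for, a point or a joint stands for the part that bears it (a point fixed in the world has none). Each returns a list of dicts, best first, with "conf" (0 to 1); they miss things now and then, are a little off and sometimes report something else, mostly with a low value. They report only what shows in the picture. A call takes as long as a camera call. They do not tell look-alikes from the thing itself.
- ctrl.boxes_of(picture, query): "centre" ([column, row] in pixels, amid what is visible of it).
- ctrl.masks_of(picture, query): "mask" (420x560 bool, what is visible of it) and "centre" ([column, row] in pixels, amid what is visible of it).
- ctrl.spot_point(picture, query): "centre" ([column, row] in pixels: a listed point, or the origin of a listed thing).
The state is a dict: "time_s": time; "joint_pos": joint angles; "qd": joint speeds; "joint_torque": joint torques, N m; "tcp_pos": TCP position; "tool_rot": TCP orientation; "force": force on the tool from outside, world axes, zero at the start; "torque": the same for the moment, N m; "opening": opening from 0.0 (shut) to 1.0 (fully open).
Only numpy, scipy, OpenCV 4.12 (cv2) and the standard library are available. Lean on these libraries where they do the work, as an engineer would, in place of code of your own. Each camera call takes 0.05 s, during which the arm holds its last target.

## Task

Take the arbor that carries the small grinding cup out of the tool rack and fit it in the grinder's upright spindle: taper fully home, with its two slots down over the drive dogs. Feel for the dogs with light pressure, never force it. Then swing the clamp lever all the way round to its stop and let go, leaving the other two arbors and everything else on the bench where they are.

Things in the scene. Friction and masses are not known exactly. Their poses are not given: they have to be found in the camera images.
- cup_arbor: Arbor to fit: bare steel, 0.3-0.46 kg, upright in one rack hole. Origin on its axis at the flange's underside; z up the arbor. Flange 50 mm across, 10 thick, with two drive slots 14 mm wide through it, open at the edge, along its +x and -x (slot floor 17 mm from the axis). Half-turn symmetric. On top, to 59 mm above the origin: a hollow grinding cup 30 mm across, with a thin open rim.
- cup_hub (a point): Middle of the cup arbor's hub, on the axis, 25 mm above its origin. The hub, 10 to 40 mm above the origin, is 36 mm round with two flat sides 30 mm apart facing the arbor's +y and -y: grip it there. Axes as the arbor's.
- cup_stud (a point): Bottom end of the cup arbor, on the axis, 71 mm below its origin. Below the flange the shank tapers from 31.8 mm across to 17.8 mm at 48 mm down; then a pull stud, neck 9 mm and head 16 mm across.
- chuck_arbor: Bystander in the rack: same shank, flange and hub as the cup arbor (same origin), but with a dark drill chuck with three small jaws on top, to 80 mm above its origin. Leave it standing.
- centre_arbor: Bystander in the rack: same shank, flange and hub as the cup arbor (same origin), but ending in a pointed 60 degree centre, to 67 mm above its origin. Leave it standing.
- rack: Plywood tool rack, 200 (x) x 85 (y) x 100 mm tall, fixed, origin under its middle. Three 34 mm holes in its top at -65, 0 and +65 mm along its x. The three arbors hang in them by their flanges (about 1 mm play), in any order, each turned up to 0.4 rad either way from the rack's axes.
- grinder: Upright-spindle specimen grinder, fixed: cream casting about 330 x 440 mm with a blue motor (215 mm high, about 165 mm to the left, +y, of the spindle). Origin on the bench under the spindle axis; x away from its front, y to the motor. Deck 105 mm above the bench, with a 12 mm lip round its edge.
- spindle_face (a point): Centre of the spindle's flat top face (70 mm across), 135 mm above the bench; axes are the grinder's, it does not turn with the spindle. The tapered bore matches the shank with 0.5 mm radial play at home (1.7 mm with the arbor 8 mm up). Home, the flange lies on this face and the arbor's origin is at this point.
- dog_height (a point): Point on the spindle axis 8 mm above the face: level of the tops of two drive dogs on opposite sides, 12 mm wide, 18 to 29 mm from the axis; in the slots they have 1 mm play a side. Their line is within 0.7 rad, either way, of the grinder's x: not measured; see it from above, or rest the flange lightly on the dogs and turn until it drops. The spindle brake holds to 3 N m.
- clamp_lever (a joint): Drawbar clamp lever on the deck. 0: open, pointing to the grinder's -y; grows clockwise seen from above, towards its front (-x); 1.2 rad at the stop, clamped. About 3 N at the knob; stays where left. It shuts three balls over the pull stud's head, drawing the arbor down the last of the way; it jams part way if the arbor is not home, and shut early it keeps an arbor out.
- lever_knob (a point): Top centre of the lever's upright black knob, 18 mm across, 90 mm from the pivot, its top 159 mm above the bench; the knob reaches 44 mm down from there. It swings in a level arc.
- lever_pivot (a point): Point on the lever's vertical pivot axis, level with the knob's top; 20 mm in x and -95 mm in y from the spindle axis in the grinder's frame.
- spanner: Bystander: steel spanner 160 mm long lying on the grinder's deck, across its front.
- clay_brush: Bystander: wooden-handled brush 200 mm long lying on the bench.
- test_bar0: Bystander: fired clay bar 120 x 30 x 20 mm lying on the bench.
- test_bar1: Bystander: second fired clay bar, the same size.
- sieve: Bystander: brass cup-like sieve pan, 90 mm across, 45 mm high.
- wash_bottle: Bystander: white plastic bottle, 56 mm across, 140 mm tall.
Mind the look-alikes: they are no part of the job. Leave any purple look-alike of the cup_arbor alone.

How it is judged:
On the way, in this order (a step that is already met when the one before it is completed fails the run):
1. the cup arbor is home in the spindle, slots over the dogs, with the clamp lever still open (horizontal distance between cup_arbor and spindle_face below 0.002 m and z of cup_arbor in the frame of spindle_face below 0.002 m and angle between cup_arbor's own z axis and vertical below 0.05 rad and value of joint clamp_lever below 0.5 rad), for 0.2 s.
2. the clamp lever is swung round to its stop (value of joint clamp_lever above 1.1 rad), for 0.2 s.
At the end, for the whole second after the job is handed in: Cup arbor in the spindle: flange within 1.5 mm of the spindle face (slots over the dogs), within 2 mm of the axis, within 0.04 rad of upright; clamp lever beyond 1.1 of its 1.2 rad; both at rest; the other arbors and the bystanders where they were (horizontal distance between cup_arbor and spindle_face below 0.002 m and z of cup_arbor in the frame of spindle_face below 0.0015 m and angle between cup_arbor's own z axis and vertical below 0.04 rad and value of joint clamp_lever above 1.1 rad and linear speed of cup_arbor below 0.02 m/s and velocity of joint clamp_lever below 0.1 rad/s); the robot touches nothing.
It fails at once if the arbor is forced: its contact forces on the grinder add up to more than 80 N (contact force between cup_arbor and grinder above 80 N).
It fails at once if another arbor is disturbed (moved more than 15 mm) (distance of any of chuck_arbor, centre_arbor from where it was at the start of the episode above 0.015 m).
It fails at once if something else on the bench is moved more than 30 mm (distance of any of spanner, clay_brush, test_bar0, test_bar1, sieve, wash_bottle from where it was at the start of the episode above 0.03 m).
It also fails if it takes over 72 s, if anything falls off the work surface, if the arm or the gripper's body presses on something with over 40 N, if the wrist force passes 120 N, or if a joint passes its speed limit or range.

## Working session

There is one attempt and no reset: what is moved stays moved. The work goes in short steps, Python scripts to look and compute and a shell command to move; the robot and the scene stay as the last step left them, time stands still between calls to the robot, and variables do not carry over. Pictures are saved under pics/ and viewed, and the job is handed in when it is done.

```bash
ls; mkdir -p pics
python3 - <<'E'
from bench import ctrl
import cv2
print(ctrl.state())
for n in ("side","top","wrist"):
    p=ctrl.read_camera(n)
    cv2.imwrite(f"pics/{n}0.png",p["pixels"][:,:,::-1])
    print(n,{k:(v.tolist() if hasattr(v,'tolist') else v) for k,v in p.items() if k!="pixels"})
E
```

```text
pics
{'time_s': 0.0, 'joint_pos': array([ 1.33562458e+00,  3.53658556e-01,  1.63413515e+00, -3.21743292e-06,
        1.15516741e+00, -2.43153060e-03]), 'qd': array([ 0.00146396, -0.00124535,  0.00102258,  0.00266118,  0.00061727,
        0.0004741 ]), 'joint_torque': array([-5.13411269e-04, -6.05244684e+01, -3.42069697e+01, -7.66522317e-05,
        9.20607214e-03, -2.70079681e-05]), 'tcp_pos': array([0.14406446, 0.60769054, 0.23055473]), 'tool_rot': array([ 4.24225370e-04,  7.84424274e-01,  6.20224226e-01, -5.36847040e-04]), 'force': array([ 0.38628379, -0.60919771, -0.19576409]), 'torque': array([ 0.04752864, -0.01368375, -0.02693413]), 'opening': 1.0030492345417592}
side {'mtx': [[386.4017230096371, 0.0, 279.0846531637828], [0.0, 386.4017230096371, 213.09556554148892], [0.0, 0.0, 1.0]], 'R': [[0.9692795644627903, -0.24473820846442526, -0.024501739375945856], [-0.1608457837825176, -0.5553406370324063, -0.8159199781227501], [0.18607998214265514, 0.7947955625052676, -0.5776454397532489]], 't': [-0.5508977819101123, 0.15657575114540062, 0.9548280688935059], 'shot': 1}
top {'mtx': [[434.7965605645388, 0.0, 286.54873738431235], [0.0, 434.7965605645388, 213.71456746245116], [0.0, 0.0, 1.0]], 'R': [[-0.016645333141914836, -0.9998612835158176, -0.0005887365260866928], [-0.9981715485449193, 0.016651416821541407, -0.058105851626778456], [0.05810759468462428, -0.0003795312078934924, -0.9983102540773734]], 't': [-0.06977048282105731, 0.5916786173703197, 0.8611948367642783], 'shot': 2}
wrist {'mtx': [[377.06473056570746, 0.0, 278.92297072754536], [0.0, 377.06473056570746, 214.92001670940328], [0.0, 0.0, 1.0]], 'T_tool_cam': [[0.999999783140349, -0.0006579312868340966, -2.9080505360069394e-05, 2.65607170850668e-05], [0.0006328729345171755, 0.9478223526644532, 0.3187983489001607, -0.08087478255014756], [-0.00018218425492524804, -0.31879829816992683, 0.9478225635069333, -0.14252103479489148], [0.0, 0.0, 0.0, 1.0]], 'shot': 3}
```

View pics/side0.png

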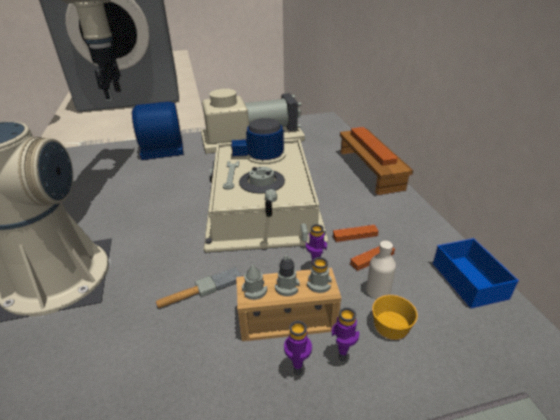

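View pics/top0.png

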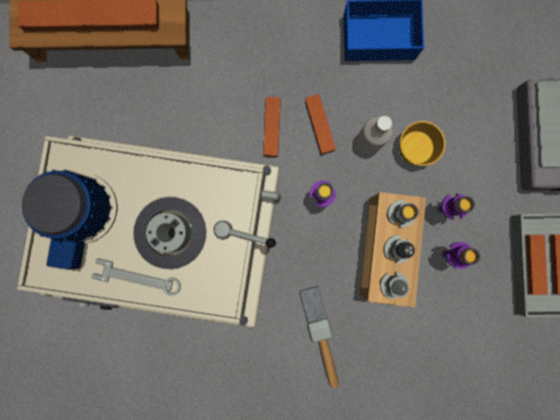

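View pics/wrist0.png

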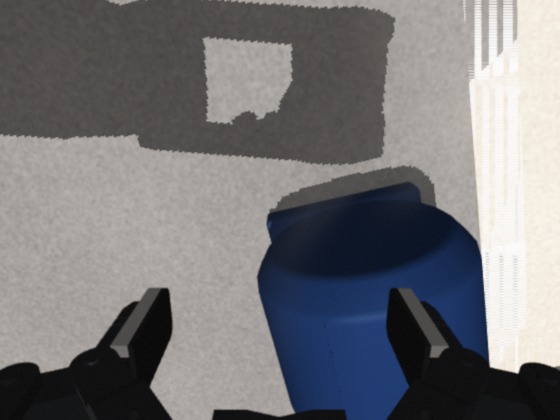

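Candidates for the cup arbor (top picture): the grey steel one with the orange/cup top in the rack at (405,212). The others are the chuck at (403,249), the centre at (397,287), and purple look-alikes standing on the bench at (322,193), (457,205) and (462,256). By the description it's the bare-steel one in the rack at (405,212). Next I'll check it in a crop and measure.

```bash
cat > h.py <<'E'
import numpy as np, cv2
from bench import ctrl
from scipy.spatial.transform import Rotation as Ro
def tool():
    s=ctrl.state(); q=np.array(s["tool_rot"]); return Ro.from_quat(q[[1,2,3,0]]).as_matrix(), np.array(s["tcp_pos"]), s
def pose(p,tl=None):
    if "R" in p: R=np.array(p["R"]);t=np.array(p["t"]); return R.T,-R.T@t
    T=np.array(p["T_tool_cam"]); Rt,tt=tl[0],tl[1]
    return Rt@T[:3,:3], Rt@T[:3,3]+tt
def ray(p,px,tl=None):
    A,c=pose(p,tl); d=A@np.linalg.inv(p["mtx"])@np.array([px[0],px[1],1.0]); return c,d
def onz(p,px,z,tl=None):
    c,d=ray(p,px,tl); return c+d*(z-c[2])/d[2]
def proj(p,X,tl=None):
    A,c=pose(p,tl); v=np.array(p["mtx"])@(A.T@(np.array(X)-c)); return v[:2]/v[2]
def snap(n,name):
    tl=tool(); p=ctrl.read_camera(n); cv2.imwrite(f"pics/{name}.png",p["pixels"][:,:,::-1]); return p,tl
def tri(rays):
    A=np.zeros((3,3));b=np.zeros(3)
    for c,d in rays:
        d=d/np.linalg.norm(d);P=np.eye(3)-np.outer(d,d);A+=P;b+=P@c
    return np.linalg.solve(A,b)
E
python3 - <<'E'
from h import *
P={}
H=dict(cup_arbor=.1,cup_hub=.125,chuck_arbor=.1,centre_arbor=.1,spindle_face=.135,dog_height=.143,lever_knob=.159,lever_pivot=.159,rack=0,grinder=0)
for n in("top","side"):
    p,tl=snap(n,n+"1"); P[n]=p
    for k,z in H.items():
        r=ctrl.spot_point(p,k)
        print(n,k,[(np.round(d["centre"]).tolist(),round(d["conf"],2),np.round(onz(p,d["centre"],z),4).tolist()) for d in r[:4]])
a=P["top"]["pixels"][150:330,340:500,::-1]; b=P["side"]["pixels"][220:380,210:410,::-1]
a=cv2.resize(a,None,fx=2.2,fy=2.2,interpolation=cv2.INTER_CUBIC);b=cv2.resize(b,(440,396))
b=cv2.resize(b,(440,a.shape[0]));cv2.imwrite("pics/crop1.png",np.hstack([a,b]))
E
```

```text
top cup_arbor [([455.0, 203.0], 0.98, [0.5997, -0.3889, 0.1]), ([455.0, 254.0], 0.79, [0.5068, -0.384, 0.1]), ([324.0, 193.0], 0.75, [0.6221, -0.1498, 0.1]), ([416.0, 148.0], 0.58, [0.7025, -0.3214, 0.1])]
top cup_hub [([323.0, 195.0], 0.93, [0.6169, -0.1449, 0.125]), ([404.0, 215.0], 0.8, [0.5784, -0.2868, 0.125]), ([461.0, 205.0], 0.63, [0.5945, -0.3885, 0.125]), ([463.0, 256.0], 0.62, [0.5049, -0.3896, 0.125])]
top chuck_arbor [([396.0, 252.0], 0.55, [0.5116, -0.2774, 0.1])]
top centre_arbor [([392.0, 284.0], 0.92, [0.4545, -0.2676, 0.1])]
top spindle_face [([167.0, 232.0], 0.72, [0.5553, 0.1292, 0.135])]
top dog_height [([160.0, 231.0], 0.72, [0.5575, 0.1385, 0.143]), ([163.0, 230.0], 0.71, [0.5583, 0.1339, 0.143])]
top lever_knob []
top lever_pivot [([218.0, 226.0], 0.97, [0.5633, 0.0368, 0.159]), ([405.0, 214.0], 0.57, [0.5778, -0.2804, 0.159])]
top rack [([386.0, 250.0], 0.6, [0.5125, -0.2813, 0.0])]
top grinder [([182.0, 234.0], 0.72, [0.5522, 0.1348, 0.0])]
side cup_arbor [([296.0, 348.0], 0.98, [0.4945, -0.4205, 0.1]), ([322.0, 286.0], 0.92, [0.5836, -0.2966, 0.1]), ([316.0
[... 362 characters left out ...]
1])]
side centre_arbor [([259.0, 291.0], 0.68, [0.4609, -0.2757, 0.1])]
side spindle_face [([261.0, 172.0], 0.74, [0.5539, 0.1319, 0.135]), ([272.0, 179.0], 0.73, [0.574, 0.0832, 0.135])]
side dog_height [([261.0, 170.0], 0.87, [0.5516, 0.126, 0.143]), ([256.0, 290.0], 0.47, [0.4491, -0.3114, 0.143])]
side lever_knob [([268.0, 202.0], 0.67, [0.5296, -0.0573, 0.159]), ([318.0, 285.0], 0.59, [0.5564, -0.3456, 0.159])]
side lever_pivot [([271.0, 180.0], 0.69, [0.5612, 0.0399, 0.159])]
side rack [([321.0, 284.0], 0.63, [0.6202, -0.199, 0.0]), ([286.0, 322.0], 0.55, [0.5115, -0.2852, 0.0])]
side grinder [([263.0, 209.0], 0.84, [0.5538, 0.1445, 0.0]), ([200.0, 292.0], 0.7, [0.3414, -0.1468, 0.0])]
```

View pics/crop1.png

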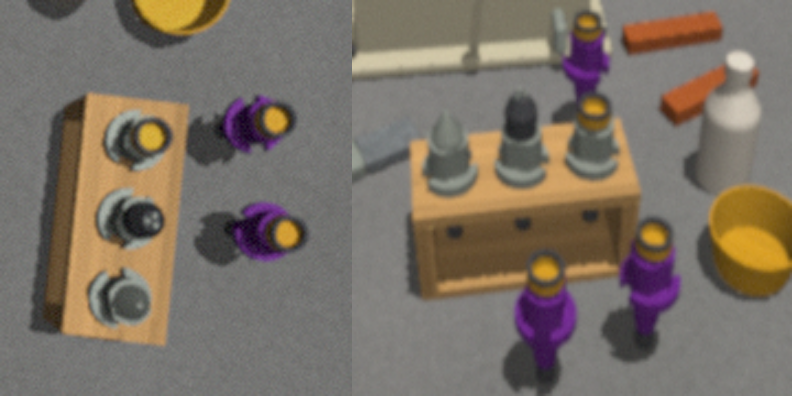

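The bare-steel cup arbor is in the rack end hole at top (405,212) / side (320,270). The chuck and centre arbors are beside it, and the purple look-alikes stand on the bench. Next: move the wrist camera over the spindle.

```bash
python3 -m inch '{"travel":[[0,0,-4],[0,0,-4],[-2.3,3.2,0],[-2.3,3.2,0],[-2.3,3.2,0],[-2.3,3.2,0],[-2.3,3.2,0],[-2.3,3.2,0],[-2.3,3.2,0],[-2.3,3.2,0],[-2.3,3.2,0],[-2.3,3.2,0],[-2.3,3.2,0],[-2.3,3.2,0],[-2.3,3.2,0],[-2.3,3.2,0],[-2.3,3.2,3],[-2.3,3.2,3]],"rotation":[[0,0,0],[0,0,0],[0,0,0],[0,0,0],[0,0,0],[0,0,0],[0,0,0],[0,0,0],[0,0,0],[0,0,0],[0,0,0],[0,0,0],[0,0,0],[0,0,0],[0,0,0],[0,0,0],[0,0,0],[0,0,0]],"hand":[0,0,0,0,0,0,0,0,0,0,0,0,0,0,0,0,0,0]}' 40
python3 -m inch '{"travel":[[0,0,0],[0,0,0]],"rotation":[[0,0,0],[0,0,0]],"hand":[0,0]}'
python3 - <<'E'
from h import *
p,tl=snap("wrist","w1"); print(tl[0].round(3),tl[1],tl[2]["joint_pos"])
for k,z in dict(spindle_face=.135,dog_height=.143,lever_knob=.159,lever_pivot=.159).items():
    print(k,[(np.round(d["centre"]).tolist(),round(d["conf"],2),np.round(onz(p,d["centre"],z,tl),4).tolist()) for d in ctrl.spot_point(p,k)[:3]])
E
```

```text
time_s: 3.05
tcp_pos: [0.5592, 0.1307, 0.2516]
tool_rot: [0.001, 0.784, 0.62, 0.001]
force: [1.5, 0.6, -0.3]
opening: 0.999
time_s: 3.25
tcp_pos: [0.5573, 0.1313, 0.2505]
tool_rot: [-0.001, 0.785, 0.619, -0.001]
force: [0.1, -0.4, 0.0]
opening: 1.001
[[ 0.233  0.973 -0.002]
 [ 0.973 -0.233 -0.   ]
 [-0.001 -0.002 -1.   ]] [0.55727755 0.13126578 0.25054338] [ 2.28543391e-01  2.54627163e-01  1.72583439e+00  3.06010081e-04
  1.16307851e+00 -1.10763850e+00]
spindle_face []
dog_height [([281.0, 206.0], 0.93, [0.5545, 0.1332, 0.143]), ([335.0, 69.0], 0.16, [0.4757, 0.1863, 0.143])]
lever_knob [([6.0, 244.0], 0.58, [0.5323, -0.0512, 0.159])]
lever_pivot [([141.0, 249.0], 0.97, [0.557, 0.0356, 0.159])]
```

View pics/w1.png

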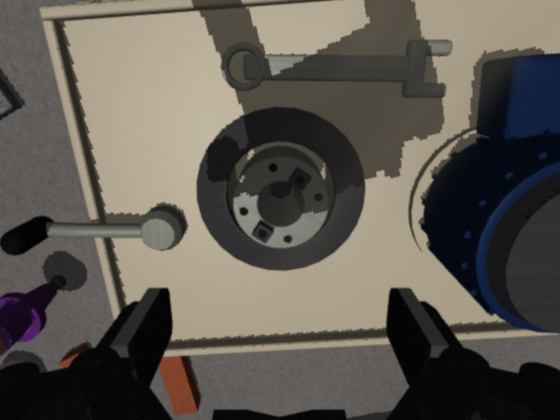

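The spindle face is at about (280,206). Two dark dogs show at (299,179) and (263,232). The lever points left, with its knob at (25,235) and pivot at (162,228). Zooming in for the dog line.

Run:
```python
from h import *
im=cv2.imread("pics/w1.png")[140:270,210:350]
cv2.imwrite("pics/w1z.png",cv2.resize(cv2.convertScaleAbs(im,alpha=1.6,beta=20),None,fx=4.6,fy=4.6,interpolation=cv2.INTER_CUBIC))
```

```text
(no output)
```

View pics/w1z.png

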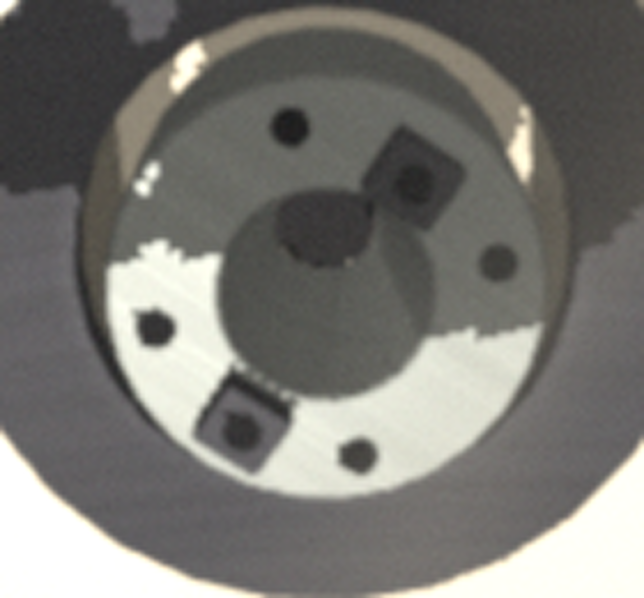

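Run:
```python
from h import *
tl=tool(); p=ctrl.read_camera("wrist")
f=lambda x,y:(210+(x+.5)/4.6-.5,140+(y+.5)/4.6-.5)
def fit(pts,z):
    w=np.array([onz(p,f(*q),z,tl)[:2] for q in pts]); A=np.c_[2*w,np.ones(len(w))]; s=np.linalg.lstsq(A,(w**2).sum(1),rcond=None)[0]
    return s[:2].round(4),np.sqrt(s[2]+s[:2]@s[:2]).round(4)
print("face",fit([(106,270),(545,270),(325,497),(200,459),(450,459),(325,76),(180,134),(465,132)],.135))
print("bore",fit([(217,295),(435,295),(325,187),(326,398),(245,362),(405,362),(245,226)],.135))
a=onz(p,f(415,184),.143,tl);b=onz(p,f(243,432),.143,tl)
print("dogs",a,b,(a+b)/2,np.linalg.norm(a-b),"ang",np.arctan2(*(b-a)[1::-1]))
# dog outlines corners
c1=[(405,125),(467,180),(430,230),(362,183)];c2=[(238,372),(293,407),(252,473),(194,428)]
m1=np.mean([onz(p,f(*q),.143,tl) for q in c1],0);m2=np.mean([onz(p,f(*q),.143,tl) for q in c2],0)
print(m1,m2,(m1+m2)/2,np.linalg.norm(m1-m2),np.arctan2(*(m2-m1)[1::-1]))
for k,z in (("pivot",.159),):
    pv=onz(p,(155,230),.145,tl);print(pv)
kt=onz(p,(8,243),.159,tl);print("knob",kt)
for n in("top","side"):
    q=ctrl.read_camera(n)
    print(n,[(np.round(d["centre"]).tolist(),round(d["conf"],2),np.round(onz(q,d["centre"],.159),4).tolist()) for d in ctrl.spot_point(q,"lever_knob")[:3]])
```

```text
face (array([0.5562, 0.1344]), np.float64(0.0342))
bore (array([0.556 , 0.1347]), np.float64(0.017))
dogs [0.53992505 0.15195487 0.143     ] [0.5724068  0.11744963 0.143     ] [0.55616593 0.13470225 0.143     ] 0.047388560537425926 ang -0.8155959767777208
[0.53933179 0.15224427 0.143     ] [0.57055074 0.1181138  0.143     ] [0.55494126 0.13517903 0.143     ] 0.04625486116656197 -0.8299218538366941
[0.5515159  0.04427553 0.145     ]
knob [ 0.53344466 -0.04961601  0.159     ]
top [([272.0, 248.0], 0.94, [0.5256, -0.0532, 0.159]), ([181.0, 236.0], 0.47, [0.5473, 0.1, 0.159]), ([271.0, 128.0], 0.19, [0.7293, -0.0555, 0.159])]
side [([318.0, 308.0], 0.61, [0.5403, -0.3949, 0.159])]
```

```bash
python3 -m inch '{"travel":[[-2,0.5,-3],[-3.5,1,-2],[-3.5,1,0],[-3.5,1,0],[-3.5,1,0],[-3.5,1,0],[-3.5,1,0],[-3.5,1,0],[-3.5,1,0],[-3.5,1,0],[-3.5,1,2],[-3.1,1,2],[0,0,0],[0,0,0]],"rotation":[[0,0,0],[0,0,0],[0,0,0],[0,0,0],[0,0,0],[0,0,0],[0,0,0],[0,0,0],[0,0,0],[0,0,0],[0,0,0],[0,0,0],[0,0,0],[0,0,0]],"hand":[0,0,0,0,0,0,0,0,0,0,0,0,0,0]}' 40
python3 - <<'E'
from h import *
p,tl=snap("wrist","w2"); print(tl[1],tl[2]["joint_pos"])
for k,z in dict(cup_hub=.125,cup_arbor=.1,chuck_arbor=.1).items():
    print(k,[(np.round(d["centre"]).tolist(),round(d["conf"],2),np.round(onz(p,d["centre"],z,tl),4).tolist()) for d in ctrl.spot_point(p,k)[:3]])
E
```

```text
time_s: 5.15
tcp_pos: [0.5765, -0.2849, 0.2607]
tool_rot: [-0.001, 0.785, 0.62, -0.0]
force: [0.7, 1.5, 0.5]
opening: 1.004
[ 0.57645166 -0.28493323  0.26066545] [-4.61561390e-01  3.56948177e-01  1.56042647e+00  3.20928124e-04
  1.22572506e+00 -1.79829616e+00]
cup_hub [([279.0, 207.0], 0.95, [0.5823, -0.2863, 0.125]), ([118.0, 139.0], 0.88, [0.5042, -0.3884, 0.125]), ([161.0, 240.0], 0.8, [0.5871, -0.3836, 0.125])]
cup_arbor [([127.0, 134.0], 0.93, [0.503, -0.3908, 0.1]), ([169.0, 229.0], 0.88, [0.5872, -0.3845, 0.1]), ([436.0, 197.0], 0.87, [0.6119, -0.1581, 0.1])]
chuck_arbor [([269.0, 119.0], 0.64, [0.518, -0.2786, 0.1])]
```

View pics/w2.png

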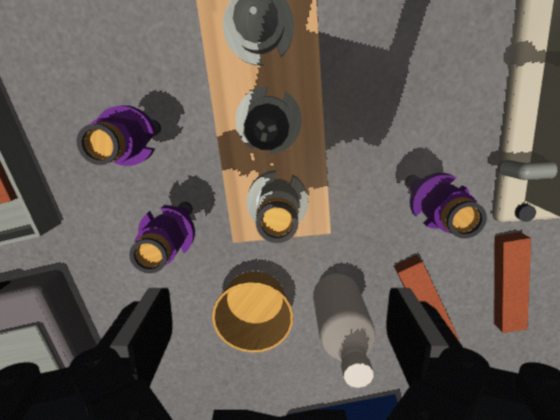

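Run:
```python
from h import *
im=cv2.imread("pics/w2.png")[150:250,225:335]
cv2.imwrite("pics/w2z.png",cv2.resize(cv2.convertScaleAbs(im,alpha=1.3,beta=10),None,fx=6,fy=6,interpolation=cv2.INTER_CUBIC))
```

```text
(no output)
```

View pics/w2z.png

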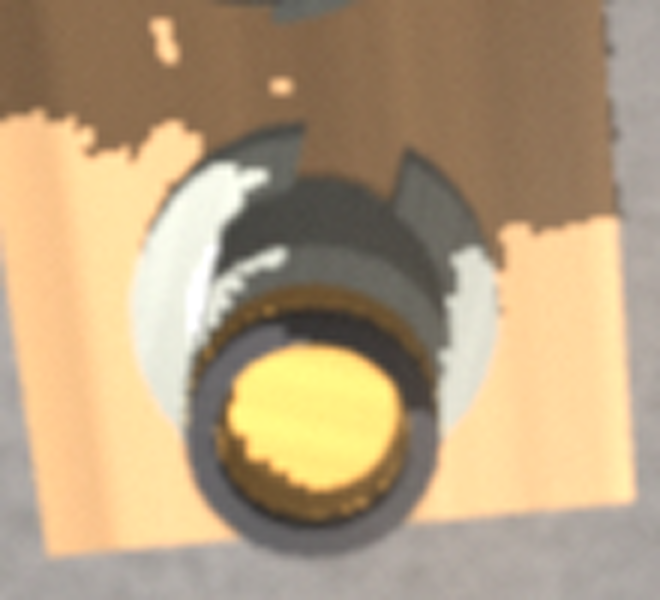

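Run:
```python
from h import *
tl=tool(); p=ctrl.read_camera("wrist")
f=lambda x,y:(225+(x+.5)/6-.5,150+(y+.5)/6-.5)
def fit(pts,z):
    w=np.array([onz(p,f(*q),z,tl)[:2] for q in pts]); A=np.c_[2*w,np.ones(len(w))]; s=np.linalg.lstsq(A,(w**2).sum(1),rcond=None)[0]
    return s[:2],np.sqrt(s[2]+s[:2]@s[:2]).round(4)
c,r=fit([(300,124),(405,148),(133,310),(175,190),(168,405),(445,435),(480,230),(499,310)],.11);print("flange",c,r)
print("rim",fit([(187,425),(440,420),(313,555),(230,523),(400,523)],.159))
s=onz(p,f(353,137),.11,tl)[:2]; d=s-c; print("slot dir",d,np.linalg.norm(d),np.arctan2(d[1],d[0])%np.pi)
# edges
for a,b in (((303,125),(294,188)),((403,150),(388,205))):
    e=onz(p,f(*a),.11,tl)-onz(p,f(*b),.11,tl);print("edge",np.arctan2(e[1],e[0])%np.pi)
# rack edges
e=onz(p,(331,234),.1,tl)-onz(p,(232,241),.1,tl);print("rack y",e,np.arctan2(e[1],e[0]))
e=onz(p,(331,234),.1,tl)-onz(p,(319,40),.1,tl);print("rack x",e,np.arctan2(e[1],e[0]))
h=0.5*(onz(p,(331,234),.1,tl)+onz(p,(232,241),.1,tl));print("end mid",h)
# reprojection overlay
im=p["pixels"][:,:,::-1].copy()
def circ(c,r,z,col):
    for t in np.linspace(0,6.28,200):
        u=proj(p,[c[0]+r*np.cos(t),c[1]+r*np.sin(t),z],tl).round().astype(int); im[u[1],u[0]]=col
circ(c,.025,.11,(0,0,255));circ(c,.015,.159,(0,255,0))
th=np.arctan2(d[1],d[0]);
for o in(-.007,.007):
  for k in np.linspace(.017,.025,20):
    q=c+k*np.array([np.cos(th),np.sin(th)])+o*np.array([-np.sin(th),np.cos(th)]);u=proj(p,[*q,.11],tl).round().astype(int);im[u[1],u[0]]=(255,0,0)
cv2.imwrite("pics/w2o.png",cv2.resize(im[150:250,225:335],None,fx=6,fy=6,interpolation=cv2.INTER_NEAREST))
```

```text
flange [ 0.58332216 -0.28656332] 0.025
rim (array([ 0.58425022, -0.28686642]), np.float64(0.0147))
slot dir [-0.0218369   0.01016836] 0.02408829482442188 2.705800245984544
edge 2.7662464423648583
edge 2.6578616309894594
rack y [0.01345446 0.08536906 0.        ] 1.4144786519478438
rack x [ 0.15309888 -0.02015234  0.        ] -0.13087716237573432
end mid [ 0.61933201 -0.29158665  0.1       ]
```

View pics/w2o.png

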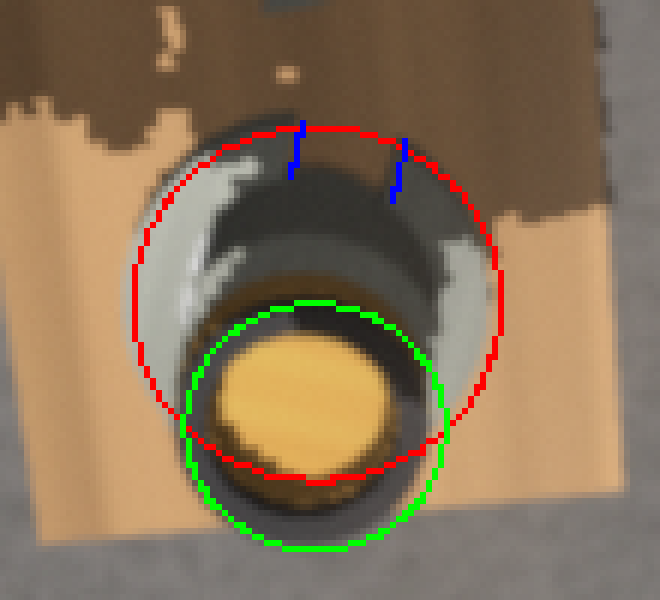

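Run:
```python
from h import *
p,tl=snap("wrist","w3")
print(tl[1],np.abs(tl[2]["qd"]).max())
old=cv2.imread("pics/w2.png",0)[150:245,225:335].astype(np.float32);new=cv2.imread("pics/w3.png",0)[150:245,225:335].astype(np.float32)
sh,_=cv2.phaseCorrelate(old,new,cv2.createHanningWindow((110,95),cv2.CV_32F));print("shift",sh)
f=lambda x,y:(225+(x+.5)/6-.5+sh[0],150+(y+.5)/6-.5+sh[1])
def fit(pts,z):
    w=np.array([onz(p,f(*q),z,tl)[:2] for q in pts]); A=np.c_[2*w,np.ones(len(w))]; s=np.linalg.lstsq(A,(w**2).sum(1),rcond=None)[0]
    return s[:2],np.sqrt(s[2]+s[:2]@s[:2]).round(4)
c,r=fit([(300,124),(405,148),(133,310),(175,190),(168,405),(445,435),(480,230),(499,310)],.11);print("flange",c,r)
print("rim",fit([(187,425),(440,420),(313,555),(230,523),(400,523)],.159))
s=onz(p,f(353,137),.11,tl)[:2]; d=s-c; th=np.arctan2(d[1],d[0]);print("slot",th)
im=p["pixels"][:,:,::-1].copy()
def circ(c,r,z,col):
    for t in np.linspace(0,6.28,200):
        u=proj(p,[c[0]+r*np.cos(t),c[1]+r*np.sin(t),z],tl).round().astype(int); im[u[1],u[0]]=col
circ(c,.025,.11,(0,0,255));circ(c,.015,.159,(0,255,0))
for o in(-.007,.007):
  for k in np.linspace(.017,.025,20):
    q=c+k*np.array([np.cos(th),np.sin(th)])+o*np.array([-np.sin(th),np.cos(th)]);u=proj(p,[*q,.11],tl).round().astype(int);im[u[1],u[0]]=(255,0,0)
cv2.imwrite("pics/w3o.png",cv2.resize(im[150:250,225:335],None,fx=6,fy=6,interpolation=cv2.INTER_NEAREST))
```

```text
[ 0.57735364 -0.28384566  0.2622462 ] 0.002224816897443453
shift (-1.4359310028687418, -1.8340008937191925)
flange [ 0.58152607 -0.28736142] 0.0249
rim (array([ 0.58266758, -0.28753456]), np.float64(0.0146))
slot 2.7045656086700505
```

View pics/w3o.png

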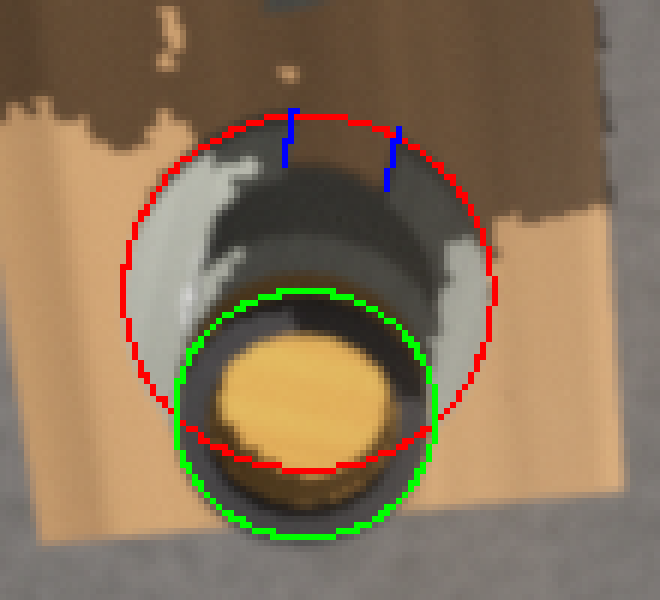

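The overlay fits: the cup arbor's axis is at about (0.582, -0.2875) and its slots lie at -0.437 rad. I'll align the jaws over it first.

```bash
python3 -m inch '{"travel":[[-0.25,0.53,1],[0,0,2],[0,0,2],[0,0,1.5],[0,0,0.5],[0,0,0],[0,0,0]],"rotation":[[0,0,0.1],[0,0,0.1],[0,0,0],[0,0,0],[0,0,0],[0,0,0],[0,0,0]],"hand":[0.3,0.3,0.3,0.3,0.3,0.3,0.3]}' 40
python3 - <<'E'
from h import *
p,tl=snap("wrist","w4"); R,t,s=tl; print(t,"xang",np.arctan2(R[1,0],R[0,0]),"z",R[:,2],s["opening"],s["force"])
d=np.array([.582,-.2875,.114])-t; print("tool-frame delta cm",(R.T@d*100).round(2))
# spindle from w1 with its own pose
R1=np.array([[.233,.973,-.002],[.973,-.233,0],[-.001,-.002,-1.]]);U,_,V=np.linalg.svd(R1);t1=(U@V,np.array([.55727755,.13126578,.25054338]))
f=lambda x,y:(210+(x+.5)/4.6-.5,140+(y+.5)/4.6-.5)
def fit(pts,z):
    w=np.array([onz(p,f(*q),z,t1)[:2] for q in pts]); A=np.c_[2*w,np.ones(len(w))]; s=np.linalg.lstsq(A,(w**2).sum(1),rcond=None)[0]
    return s[:2].round(4),np.sqrt(s[2]+s[:2]@s[:2]).round(4)
print("face",fit([(106,270),(545,270),(325,497),(200,459),(450,459),(325,76),(180,134),(465,132)],.135))
print("bore",fit([(217,295),(435,295),(325,187),(326,398),(245,362),(405,362),(245,226)],.135))
a=onz(p,f(415,184),.143,t1);b=onz(p,f(243,432),.143,t1);print("dogs",(a+b)/2,np.arctan2(*(b-a)[1::-1]))
E
```

```text
time_s: 6.15
tcp_pos: [0.5819, -0.2885, 0.1922]
tool_rot: [0.0, 0.842, 0.539, 0.0]
force: [0.5, 0.5, -0.7]
opening: 0.698
[ 0.58194713 -0.28853297  0.19216057] xang 1.138374908122839 z [ 9.91074344e-04 -5.45288320e-04 -9.99999360e-01] 0.698412626701958 [ 0.45857744  0.48909412 -0.69853307]
tool-frame delta cm [ 0.1  -0.05  7.82]
face (array([0.555, 0.133]), np.float64(0.0339))
bore (array([0.5548, 0.1332]), np.float64(0.0169))
dogs [0.55500554 0.13324691 0.143     ] -0.8195623925447039
```

View pics/w4.png

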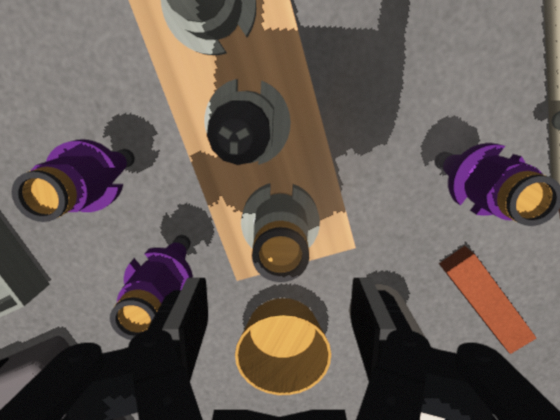

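```bash
python3 -m inch '{"travel":[[0.1,-0.05,1.5],[0,0,2],[0,0,2],[0,0,1.5],[0,0,0.7],[0,0,0],[0,0,0]],"rotation":[[0,0,0],[0,0,0],[0,0,0],[0,0,0],[0,0,0],[0,0,0],[0,0,0]],"hand":[0.3,0.3,0.3,0.3,0.3,0.3,0.3]}' 40
python3 - <<'E'
from h import *
R,t,s=tool(); print(t,"xang",np.arctan2(R[1,0],R[0,0]),s["opening"],s["force"])
d=np.array([.582,-.2875,.114])-t; print("tool-frame delta cm",(R.T@d*100).round(2))
E
```

```text
time_s: 6.9
tcp_pos: [0.5818, -0.2875, 0.1148]
tool_rot: [0.0, 0.842, 0.539, 0.0]
force: [-0.2, -0.5, 0.2]
opening: 0.697
[ 0.58182622 -0.2875122   0.11477027] xang 1.1379929976398082 0.6972836086088036 [-0.2111277  -0.47519403  0.21787934]
tool-frame delta cm [0.01 0.02 0.08]
```

```bash
python3 -m inch '{"travel":[[0,0,0],[0,0,0],[0,0,0],[0,0,0],[0,0,0],[0,0,0],[0,0,0]],"rotation":[[0,0,0],[0,0,0],[0,0,0],[0,0,0],[0,0,0],[0,0,0],[0,0,0]],"hand":[0.5,0.6,0.7,0.75,0.75,0.75,0.75]}' 50
python3 - <<'E'
from h import *
R,t,s=tool(); print(t,"xang",np.arctan2(R[1,0],R[0,0]),s["opening"],s["opening"]*85,s["force"],s["torque"])
E
```

```text
time_s: 7.6
tcp_pos: [0.582, -0.2876, 0.1153]
tool_rot: [0.001, 0.842, 0.539, 0.0]
force: [-0.3, 0.5, 6.4]
opening: 0.341
[ 0.58199534 -0.28762029  0.11533151] xang 1.138018964919943 0.34123728386720653 29.005169128712556 [-0.32901689  0.48094504  6.35902446] [-0.02081679  0.14961282  0.01533782]
```

The fingers stopped at about 29-30 mm, which matches the flats. Lifting straight up.

```bash
python3 -m inch '{"travel":[[0,0,-0.5],[0,0,-1],[0,0,-2],[0,0,-3],[0,0,-3],[0,0,-3],[0,0,-3],[0,0,-2],[0,0,-1.5],[0,0,0],[0,0,0],[0,0,0]],"rotation":[[0,0,0],[0,0,0],[0,0,0],[0,0,0],[0,0,0],[0,0,0],[0,0,0],[0,0,0],[0,0,0],[0,0,0],[0,0,0],[0,0,0]],"hand":[0.8,0.8,0.8,0.8,0.8,0.8,0.8,0.8,0.8,0.8,0.8,0.8]}' 60
python3 - <<'E'
from h import *
p,tl=snap("wrist","w5");R,t,s=tl; print(t,"xang",np.arctan2(R[1,0],R[0,0]),s["opening"]*85,s["force"],s["torque"])
p,_=snap("side","s5")
E
```

```text
time_s: 8.8
tcp_pos: [0.5807, -0.2869, 0.3026]
tool_rot: [-0.001, 0.842, 0.539, -0.001]
force: [-0.0, 0.1, -3.7]
opening: 0.342
[ 0.58067777 -0.28693948  0.30260013] xang 1.1380209610631802 29.104260081353814 [-0.02329969  0.12280297 -3.71974567] [-0.01165741 -0.07350879  0.00222571]
```

View pics/w5.png

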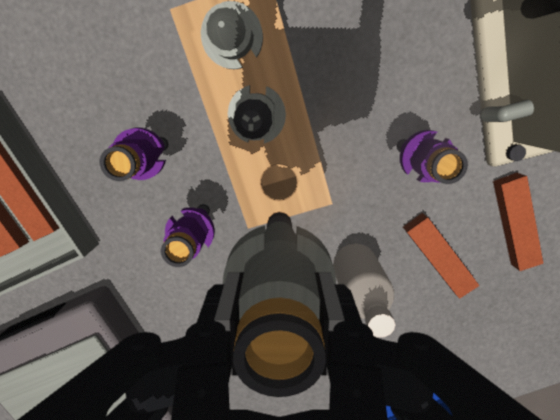

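View pics/s5.png

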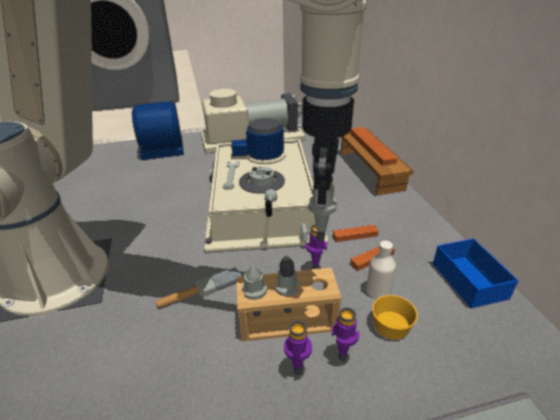

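Run:
```python
from h import *
im=cv2.imread("pics/w5.png")[190:410,190:370]
cv2.imwrite("pics/w5z.png",cv2.resize(cv2.convertScaleAbs(im,alpha=2,beta=20),None,fx=2.7,fy=2.7,interpolation=cv2.INTER_CUBIC))
```

```text
(no output)
```

View pics/w5z.png

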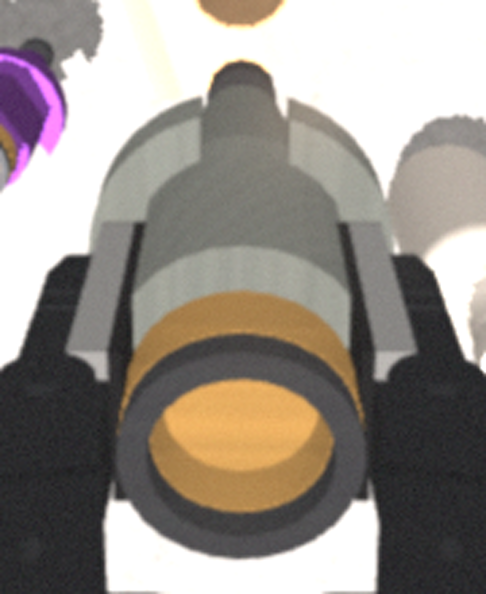

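Run:
```python
from h import *
p=ctrl.read_camera("wrist"); tl=(np.eye(3),np.zeros(3))
f=lambda x,y:(190+(x+.5)/2.7-.5,190+(y+.5)/2.7-.5)
def fit(pts,z):
    w=np.array([onz(p,f(*q),z,tl)[:2] for q in pts]); A=np.c_[2*w,np.ones(len(w))]; s=np.linalg.lstsq(A,(w**2).sum(1),rcond=None)[0]
    return s[:2].round(4),np.sqrt(s[2]+s[:2]@s[:2]).round(4)
for oz in (.0125,.014,.0155,.017):
  print(oz,"rim",fit([(117,440),(367,440),(242,558),(160,530),(324,530),(242,335),(165,365),(320,365)],oz-.059),
  "flange top",fit([(92,230),(391,230),(110,180),(373,180),(203,98),(288,98),(150,125),(338,128)],oz-.01))
for yy in(.0,): 
  s=[onz(p,f(x,y),.0153-.01,tl) for x,y in((203,98),(288,98),(203,160),(290,160))];print(np.round(s,4))
R,t,s=tool();print(t,np.arctan2(R[1,0],R[0,0]))
```

```text
0.0125 rim (array([ 0.0004, -0.0024]), np.float64(0.0147)) flange top (array([ 0.0004, -0.0046]), np.float64(0.0232))
0.014 rim (array([ 0.0004, -0.0012]), np.float64(0.0149)) flange top (array([ 0.0004, -0.0038]), np.float64(0.0235))
0.0155 rim (array([0.0004, 0.    ]), np.float64(0.0151)) flange top (array([ 0.0004, -0.003 ]), np.float64(0.0237))
0.017 rim (array([0.0004, 0.0013]), np.float64(0.0154)) flange top (array([ 0.0004, -0.0022]), np.float64(0.024))
[[-0.0056 -0.0263  0.0053]
 [ 0.0075 -0.0263  0.0053]
 [-0.0058 -0.0159  0.0053]
 [ 0.008  -0.0159  0.0053]]
[ 0.5809792  -0.28706693  0.30299095] 1.1380384941230837
```

```bash
python3 -m inch '{"travel":[[1.5,-0.8,0],[3.3,-1.78,0],[3.3,-1.78,0],[3.3,-1.78,0],[3.3,-1.78,0],[3.3,-1.78,0],[3.3,-1.78,0],[3.3,-1.78,0],[3.3,-1.78,0],[3.3,-1.78,0],[3.3,-1.78,0],[2.5,-1.4,0],[0,0,0],[0,0,0],[0,0,1],[0,0,1],[0,0,1],[0,0,0],[0,0,0],[0,0,0]],"rotation":[[0,0,0],[0,0,0],[0,0,0],[0,0,0],[0,0,0],[0,0,0],[0,0,0],[0,0,0],[0,0,0],[0,0,0],[0,0,0],[0,0,0],[0,0,0.125],[0,0,0.125],[0,0,0.125],[0,0,0],[0,0,0],[0,0,0],[0,0,0],[0,0,0]],"hand":[0.8,0.8,0.8,0.8,0.8,0.8,0.8,0.8,0.8,0.8,0.8,0.8,0.8,0.8,0.8,0.8,0.8,0.8,0.8,0.8]}'
python3 - <<'E'
from h import *
p,tl=snap("wrist","w6");R,t,s=tl; print(t,"xang",np.arctan2(R[1,0],R[0,0]),R[:,2],s["opening"]*85,s["force"],s["torque"])
d=np.array([.555,.133,.2343])-t; print("delta cm",(R.T@d*100).round(2))
p,_=snap("top","t6");p,_=snap("side","s6")
E
```

```text
time_s: 10.95
tcp_pos: [0.5553, 0.1325, 0.2746]
tool_rot: [0.0, 0.928, 0.373, 0.0]
force: [0.6, 0.8, -3.5]
opening: 0.339
[0.5552899  0.13249635 0.27463404] xang 0.7638351636656521 [ 5.03029257e-04  1.61307462e-04 -9.99999860e-01] 28.855550366011872 [ 0.5870217   0.81905895 -3.51026441] [ 0.0325329  -0.00336196 -0.01298298]
delta cm [ 0.01 -0.06  4.03]
```

View pics/w6.png

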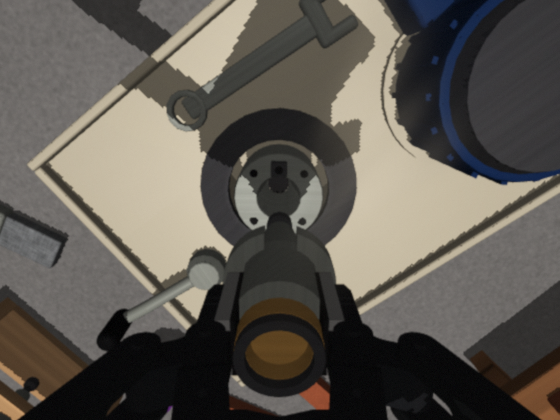

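View pics/s6.png

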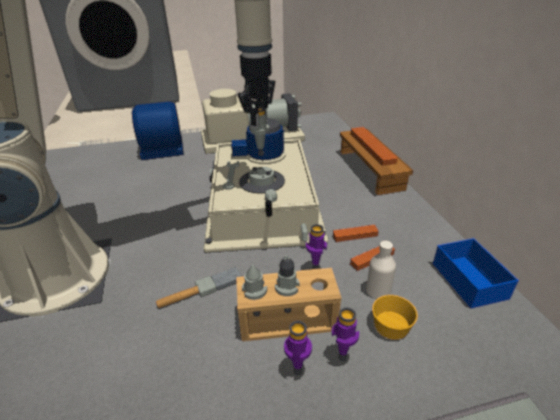

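The arbor is held over the spindle. The upper dog shows straight ahead at (279,168), in line with the slot. I'll refine the centre from this closer view.

Run:
```python
from h import *
im=cv2.imread("pics/w6.png")[130:240,220:340]
cv2.imwrite("pics/w6z.png",cv2.resize(cv2.convertScaleAbs(im,alpha=1.7,beta=20),None,fx=5,fy=5,interpolation=cv2.INTER_CUBIC))
```

```text
(no output)
```

View pics/w6z.png

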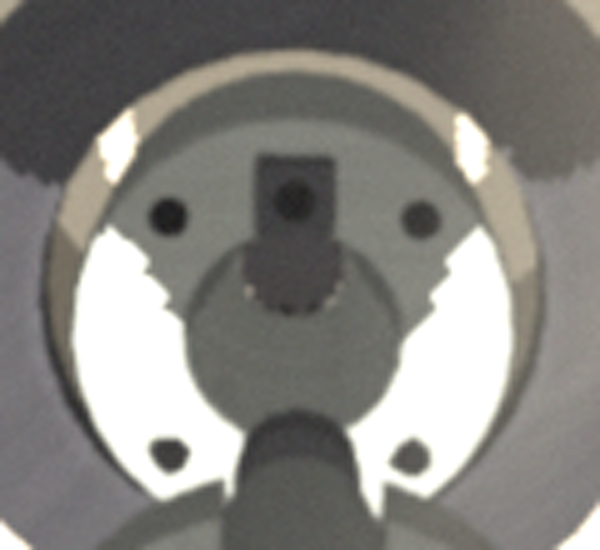

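Run:
```python
from h import *
tl=tool(); p=ctrl.read_camera("wrist"); R,t,_=tl
a=cv2.imread("pics/w6.png",0)[130:215,220:340].astype(np.float32);b=cv2.cvtColor(p["pixels"],cv2.COLOR_RGB2GRAY)[130:215,220:340].astype(np.float32)
sh,_=cv2.phaseCorrelate(a,b,cv2.createHanningWindow((120,85),cv2.CV_32F));print("shift",sh,t)
f=lambda x,y:(220+(x+.5)/5-.5+sh[0],130+(y+.5)/5-.5+sh[1])
def fit(pts,z):
    w=np.array([onz(p,f(*q),z,tl)[:2] for q in pts]); A=np.c_[2*w,np.ones(len(w))]; s=np.linalg.lstsq(A,(w**2).sum(1),rcond=None)[0]
    return s[:2],np.sqrt(s[2]+s[:2]@s[:2]).round(4)
for nm,q in (("face",fit([(72,330),(515,330),(293,118),(175,152),(415,152),(85,410),(505,400),(160,497),(435,492)],.135)),("bore",fit([(185,330),(402,330),(240,425),(345,425),(195,290),(392,290),(215,395)],.135))):
    print(nm,q,"delta tool cm",(R.T@(np.array([*q[0],t[2]])-t)*100).round(2))
e=[onz(p,f(*q),.143,tl) for q in((256,155),(256,235),(334,155),(334,235),(294,200))]
print((R.T@(np.array(e)-t).T).T.round(4))
```

```text
shift (-0.05647697596916146, -0.013847829654579868) [0.55528055 0.13247082 0.2747087 ]
face (array([0.55500716, 0.13307999]), np.float64(0.0344)) delta tool cm [ 0.02 -0.06 -0.  ]
bore (array([0.55463576, 0.13362145]), np.float64(0.0167)) delta tool cm [ 0.03 -0.13 -0.  ]
[[-0.0053 -0.0308  0.1317]
 [-0.0054 -0.0189  0.1317]
 [ 0.0061 -0.0308  0.1317]
 [ 0.0062 -0.0189  0.1317]
 [ 0.0002 -0.0241  0.1317]]
```

```bash
python3 -m inch '{"travel":[[0,-0.08,1],[0,0,2],[0,0,2],[0,0,1.5],[0,0,1],[0,0,0.5],[0,0,0],[0,0,0]],"rotation":[[0,0,-0.015],[0,0,0],[0,0,0],[0,0,0],[0,0,0],[0,0,0],[0,0,0],[0,0,0]],"hand":[0.8,0.8,0.8,0.8,0.8,0.8,0.8,0.8]}'
python3 -m inch '{"travel":[[0,0,0.8],[0,0,0.8],[0,0,0.6],[0,0,0],[0,0,0]],"rotation":[[0,0,0],[0,0,0],[0,0,0],[0,0,0],[0,0,0]],"hand":[0.8,0.8,0.8,0.8,0.8]}'
python3 - <<'E'
from h import *
p,tl=snap("wrist","w7");R,t,s=tl; print(t,"xang",np.arctan2(R[1,0],R[0,0]),s["opening"]*85,s["force"],s["torque"])
im=cv2.imread("pics/w7.png")[120:400,160:400]
cv2.imwrite("pics/w7z.png",cv2.resize(cv2.convertScaleAbs(im,alpha=1.7,beta=20),None,fx=2.1,fy=2.1,interpolation=cv2.INTER_CUBIC))
E
```

```text
time_s: 11.95
tcp_pos: [0.5549, 0.1331, 0.1948]
tool_rot: [0.0, 0.925, 0.379, 0.0]
force: [0.1, -0.4, -2.7]
opening: 0.342
time_s: 12.45
tcp_pos: [0.5544, 0.133, 0.172]
tool_rot: [-0.0, 0.925, 0.379, -0.0]
force: [-0.3, 0.5, -3.8]
opening: 0.34
[0.5543808  0.13302108 0.17202248] xang 0.7779866823433098 28.913501184667574 [-0.27240126  0.54779089 -3.81129705] [ 0.07218585 -0.04655832 -0.02807254]
```

View pics/w7z.png

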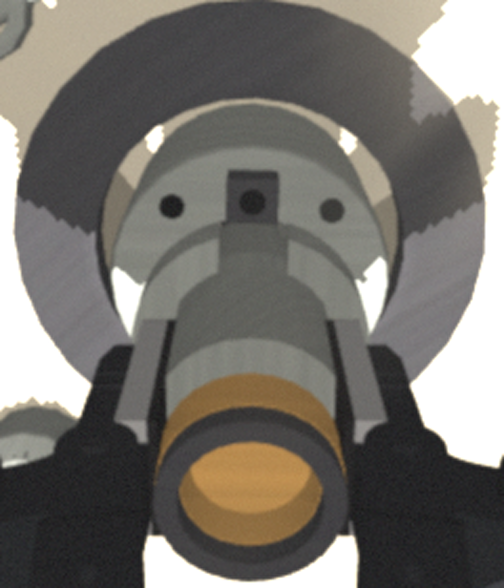

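The dog (centre x≈252) sits in line with the slot (220–288, centre 254), and there's no contact force yet. Creeping down.

```bash
python3 -m inch '{"travel":[[0,0,0.4],[0,0,0.4],[0,0,0.2],[0,0,0]],"rotation":[[0,0,0],[0,0,0],[0,0,0],[0,0,0]],"hand":[0.8,0.8,0.8,0.8]}'
python3 -m inch '{"travel":[[0,0,0.15],[0,0,0.15],[0,0,0.1],[0,0,0.1],[0,0,0]],"rotation":[[0,0,0],[0,0,0],[0,0,0],[0,0,0],[0,0,0]],"hand":[0.8,0.8,0.8,0.8,0.8]}'
```

```text
time_s: 12.9
tcp_pos: [0.5542, 0.133, 0.1618]
tool_rot: [-0.0, 0.925, 0.379, -0.0]
force: [-0.8, 0.6, -3.2]
opening: 0.34
time_s: 13.4
tcp_pos: [0.5544, 0.133, 0.1571]
tool_rot: [-0.0, 0.925, 0.379, -0.0]
force: [0.0, -0.2, -3.8]
opening: 0.336
```

```bash
python3 -m inch '{"travel":[[0,0,0.1],[0,0,0.1],[0,0,0]],"rotation":[[0,0,0],[0,0,0],[0,0,0]],"hand":[0.8,0.8,0.8]}'
python3 -m inch '{"travel":[[0,0,0.1],[0,0,0.1],[0,0,0]],"rotation":[[0,0,0],[0,0,0],[0,0,0]],"hand":[0.8,0.8,0.8]}'
python3 - <<'E'
from h import *
p,tl=snap("wrist","w8");R,t,s=tl; print(t,s["force"],s["torque"])
im=cv2.imread("pics/w8.png")[120:400,160:400]
cv2.imwrite("pics/w8z.png",cv2.resize(cv2.convertScaleAbs(im,alpha=1.7,beta=20),None,fx=2.1,fy=2.1,interpolation=cv2.INTER_CUBIC))
E
```

```text
time_s: 13.7
tcp_pos: [0.5544, 0.133, 0.1552]
tool_rot: [-0.0, 0.925, 0.379, -0.0]
force: [0.1, 0.1, -2.9]
opening: 0.337
time_s: 14.0
tcp_pos: [0.5544, 0.133, 0.1531]
tool_rot: [-0.0, 0.925, 0.379, -0.0]
force: [0.2, 0.4, -3.4]
opening: 0.341
[0.55437564 0.13303095 0.15310242] [ 0.21188221  0.44260754 -3.3915087 ] [ 0.05539736 -0.0399224  -0.07706555]
```

View pics/w8z.png

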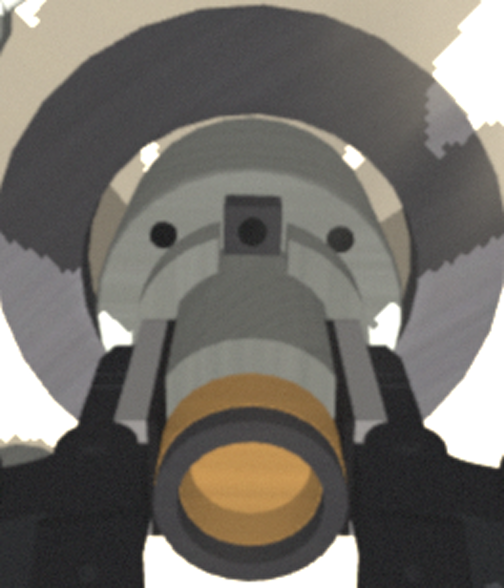

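The dog has entered the slot without any force building up. I'll keep going in small steps until the flange seats.

```bash
python3 -m inch '{"travel":[[0,0,0.1],[0,0,0.08],[0,0,0]],"rotation":[[0,0,0],[0,0,0],[0,0,0]],"hand":[0.8,0.8,0.8]}'
python3 -m inch '{"travel":[[0,0,0.07],[0,0,0]],"rotation":[[0,0,0],[0,0,0]],"hand":[0.8,0.8]}'
```

```text
time_s: 14.35
tcp_pos: [0.5544, 0.133, 0.1513]
tool_rot: [-0.0, 0.925, 0.379, -0.0]
force: [0.4, -1.2, -4.2]
opening: 0.34
time_s: 14.55
tcp_pos: [0.5544, 0.1331, 0.1507]
tool_rot: [-0.0, 0.925, 0.379, -0.0]
force: [-0.3, -0.4, -4.2]
opening: 0.338
```

```bash
python3 -m inch '{"travel":[[0,0,0.05],[0,0,0]],"rotation":[[0,0,0],[0,0,0]],"hand":[0.8,0.8]}'
python3 -m inch '{"travel":[[0,0,0.05],[0,0,0]],"rotation":[[0,0,0],[0,0,0]],"hand":[0.8,0.8]}'
```

```text
time_s: 14.75
tcp_pos: [0.5545, 0.1331, 0.1504]
tool_rot: [0.0, 0.925, 0.379, 0.0]
force: [-0.5, -0.0, -2.3]
opening: 0.341
time_s: 14.95
tcp_pos: [0.5546, 0.1331, 0.1503]
tool_rot: [0.0, 0.925, 0.379, 0.0]
force: [-2.2, -0.2, 4.5]
opening: 0.337
```

Contact is at TCP z=0.1503. That's exactly face + the 15.3 mm grip offset recorded at the rack, so the flange is home. Releasing gently and checking.

```bash
python3 -m inch '{"travel":[[0,0,0],[0,0,0],[0,0,0],[0,0,0]],"rotation":[[0,0,0],[0,0,0],[0,0,0],[0,0,0]],"hand":[0.6,0.5,0.4,0.4]}'
python3 -m inch '{"travel":[[0,0,-0.5],[0,0,-1.5],[0,0,-3],[0,0,-3],[0,0,-2],[0,0,0],[0,0,0],[0,0,0]],"rotation":[[0,0,0],[0,0,0],[0,0,0],[0,0,0],[0,0,0],[0,0,0],[0,0,0],[0,0,0]],"hand":[0.4,0.4,0.4,0.4,0.4,0.4,0.4,0.4]}'
python3 - <<'E'
from h import *
p,tl=snap("wrist","w9");R,t,s=tl; print(t,"xang",np.arctan2(R[1,0],R[0,0]),s["opening"]*85,s["force"])
for k,z in dict(cup_arbor=.135,lever_knob=.159,lever_pivot=.159).items():
    print(k,[(np.round(d["centre"]).tolist(),round(d["conf"],2),np.round(onz(p,d["centre"],z,tl),4).tolist()) for d in ctrl.spot_point(p,k)[:3]])
q,_=snap("top","t9")
for k,z in dict(cup_arbor=.135,lever_knob=.159,lever_pivot=.159).items():
    print(k,[(np.round(d["centre"]).tolist(),round(d["conf"],2),np.round(onz(q,d["centre"],z),4).tolist()) for d in ctrl.spot_point(q,k)[:4]])
E
```

```text
time_s: 15.35
tcp_pos: [0.5546, 0.1331, 0.1498]
tool_rot: [0.0, 0.925, 0.379, 0.0]
force: [0.0, -0.3, -0.3]
opening: 0.6
time_s: 16.15
tcp_pos: [0.5538, 0.1329, 0.2487]
tool_rot: [-0.0, 0.925, 0.379, -0.001]
force: [-0.4, -0.2, -0.4]
opening: 0.6
[0.55378767 0.1328875  0.24870299] xang 0.7779868823097964 50.98083020306347 [-0.43823564 -0.17441327 -0.38802051]
cup_arbor [([280.0, 209.0], 0.95, [0.555, 0.1331, 0.135]), ([145.0, 408.0], 0.61, [0.5989, -0.0776, 0.135])]
lever_knob []
lever_pivot [([282.0, 225.0], 0.23, [0.5584, 0.1321, 0.159])]
cup_arbor [([163.0, 233.0], 0.89, [0.5537, 0.1372, 0.135]), ([456.0, 204.0], 0.84, [0.5956, -0.3772, 0.135]), ([457.0, 254.0], 0.74, [0.5078, -0.3741, 0.135]), ([327.0, 197.0], 0.63, [0.6124, -0.1513, 0.135])]
lever_knob [([270.0, 245.0], 0.96, [0.5293, -0.0508, 0.159])]
lever_pivot [([219.0, 225.0], 0.96, [0.5645, 0.0346, 0.159]), ([385.0, 250.0], 0.6, [0.518, -0.2442, 0.159])]
```

View pics/w9.png

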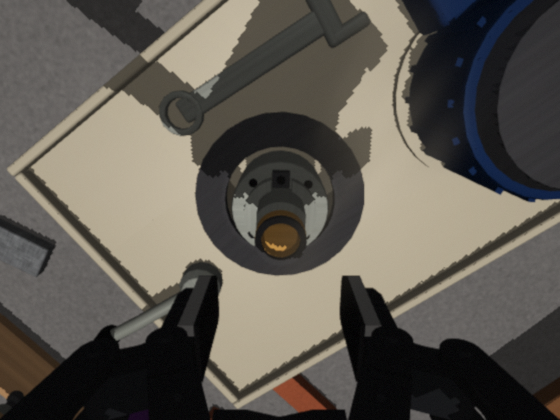

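View pics/t9.png

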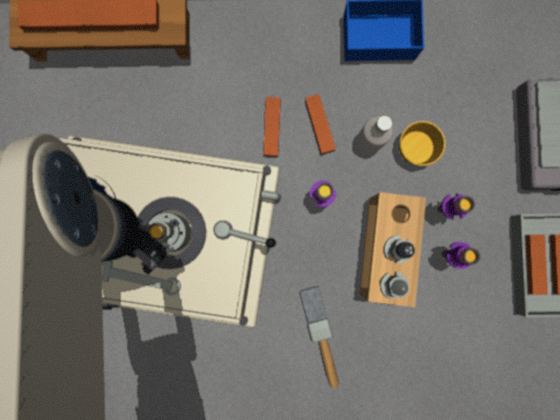

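The top view shows everything else in place, and the arbor stands in the spindle. I'll verify seating with an overlay and move over the lever knob.

```bash
python3 - <<'E'
from h import *
p=ctrl.read_camera("wrist"); tl=tool()
im=cv2.resize(p["pixels"][150:280,210:360,::-1],None,fx=4,fy=4,interpolation=cv2.INTER_CUBIC)
for z0,col in((0,(0,255,0)),(.008,(0,0,255))):
  for r,z in((.025,.145),(.015,.194)):
    pts=np.array([(proj(p,[.5548+r*np.cos(t),.1331+r*np.sin(t),z+z0],tl)-[210,150])*4+1.5 for t in np.linspace(0,6.3,60)]).round().astype(int)
    cv2.polylines(im,[pts],False,col,1)
cv2.imwrite("pics/w9o.png",im)
E
python3 -m inch '{"travel":[[-1.5,1.2,0],[-2.8,2.2,0],[-2.8,2.2,0],[-2.8,2.2,0],[-2.8,2.2,0],[-1.86,1.5,0],[0,0,0],[0,0,0],[0,0,0],[0,0,0],[0,0,0],[0,0,0],[0,0,0],[0,0,0],[0,0,0],[0,0,0],[0,0,0]],"rotation":[[0,0,0],[0,0,0],[0,0,0],[0,0,0],[0,0,0],[0,0,0],[0,0,0.135],[0,0,0.135],[0,0,0.135],[0,0,0.135],[0,0,0.135],[0,0,0.135],[0,0,0.135],[0,0,0.135],[0,0,0],[0,0,0],[0,0,0]],"hand":[0.5,0.5,0.5,0.5,0.5,0.5,0.5,0.5,0.5,0.5,0.5,0.5,0.5,0.5,0.5,0.5,0.5]}'
python3 - <<'E'
from h import *
p,tl=snap("wrist","w10");R,t,s=tl; print(t,"xang",np.arctan2(R[1,0],R[0,0]),s["opening"]*85,s["joint_pos"])
for k,z in dict(lever_knob=.159,lever_pivot=.159).items():
    print(k,[(np.round(d["centre"]).tolist(),round(d["conf"],2),np.round(onz(p,d["centre"],z,tl),4).tolist()) for d in ctrl.spot_point(p,k)[:3]])
E
```

```text
time_s: 18.3
tcp_pos: [0.5315, -0.0511, 0.2498]
tool_rot: [-0.0, 0.989, -0.149, 0.0]
force: [0.2, 0.5, 0.9]
opening: 0.5
[ 0.53149825 -0.05105856  0.2497942 ] xang -0.29895393215310395 42.488466024430316 [-9.85827387e-02  1.92909689e-01  1.80749633e+00  3.44180188e-06
  1.14114731e+00  2.00369760e-01]
lever_knob [([278.0, 218.0], 0.96, [0.5321, -0.0498, 0.159])]
lever_pivot [([280.0, 72.0], 0.94, [0.5599, 0.0351, 0.159])]
```

View pics/w9o.png

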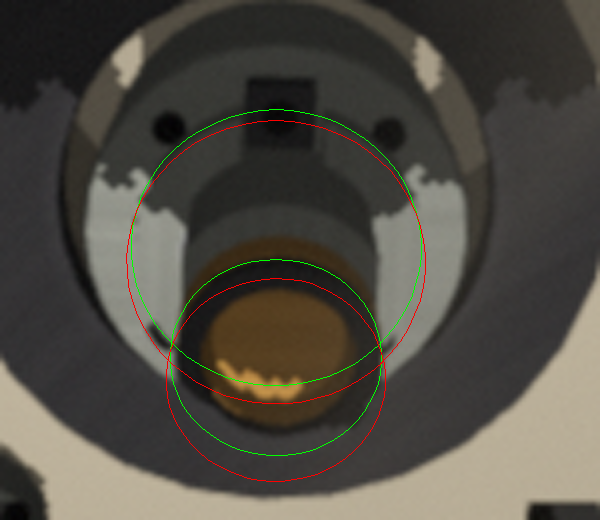

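View pics/w10.png

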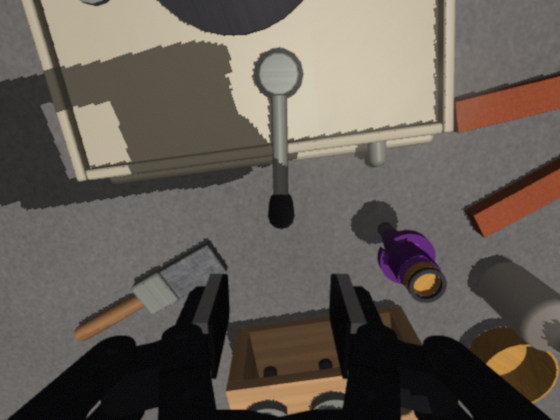

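The knob is at (281,213) and the pivot at (279,72). That gives the knob at (0.532,-0.050) and the pivot at (0.560,0.035), arm length 89 mm as specified. I'll lower the half-open jaws around the knob as a loose cage.

```bash
python3 -m inch '{"travel":[[0,-0.14,1.5],[0,0,2],[0,0,2],[0,0,1.5],[0,0,0.8],[0,0,0],[0,0,0]],"rotation":[[0,0,0.015],[0,0,0],[0,0,0],[0,0,0],[0,0,0],[0,0,0],[0,0,0]],"hand":[0.64,0.64,0.64,0.64,0.64,0.64,0.64]}' 20
python3 - <<'E'
from h import *
p,tl=snap("wrist","w11");R,t,s=tl; print(t,"xang",np.arctan2(R[1,0],R[0,0]),s["opening"]*85,s["force"])
for k,z in dict(lever_knob=.159).items():
    print(k,[(np.round(d["centre"]).tolist(),round(d["conf"],2),(R.T@(onz(p,d["centre"],z,tl)-t)).round(4).tolist()) for d in ctrl.spot_point(p,k)[:3]])
E
```

```text
time_s: 19.15
tcp_pos: [0.5323, -0.0498, 0.1723]
tool_rot: [-0.0, 0.987, -0.158, 0.0]
force: [-1.2, 0.4, -0.8]
opening: 0.356
[ 0.53226079 -0.0497573   0.17228594] xang -0.31675474379659824 30.2233041777407 [-1.21454204  0.37585782 -0.76310928]
lever_knob [([283.0, 276.0], 0.71, [0.0032, -0.0001, 0.0133])]
```

View pics/w11.png

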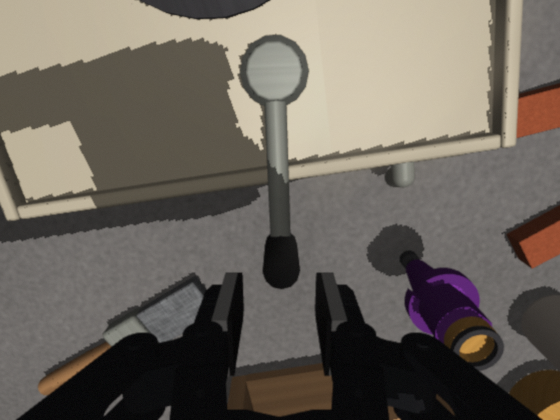

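```bash
python3 -m inch '{"travel":[[0.1,0,1],[0,0,1.2],[0,0,1],[0,0,0.2],[0,0,0]],"rotation":[[0,0,0],[0,0,0],[0,0,0],[0,0,0],[0,0,0]],"hand":[0.64,0.64,0.64,0.64,0.64]}'
python3 - <<'E'
from h import *
p,tl=snap("wrist","w12");R,t,s=tl; print(t,"xang",np.arctan2(R[1,0],R[0,0]),s["opening"]*85,s["force"])
piv=np.array([.5595,.0353]); 
# per-row chord in tool frame for dphi, following arc of radius r
v=t[:2]-piv; print("r",np.linalg.norm(v),"phi",np.arctan2(-v[0],-v[1]))
for dp in (.07,.1,.12):
    r=.09; print(dp, "shift before turning: tool x",-100*r*np.sin(dp),"y (outward=+y)",-100*r*(1-np.cos(dp)))
E
```

```text
time_s: 19.75
tcp_pos: [0.5323, -0.05, 0.1369]
tool_rot: [0.0, 0.987, -0.158, -0.001]
force: [0.3, -0.1, -0.3]
opening: 0.362
[ 0.53232735 -0.04997158  0.13693986] xang -0.31703675173701557 30.75198049601428 [ 0.26918588 -0.14827198 -0.32541502]
r 0.08949634519532929 phi 0.30848697964439226
0.07 shift before turning: tool x -0.6294856260377949 y (outward=+y) -0.022040997720483735
0.1 shift before turning: tool x -0.8985007498214534 y (outward=+y) -0.044962512497767615
0.12 shift before turning: tool x -1.0774098656002742 y (outward=+y) -0.06472227731520375
```

View pics/w12.png

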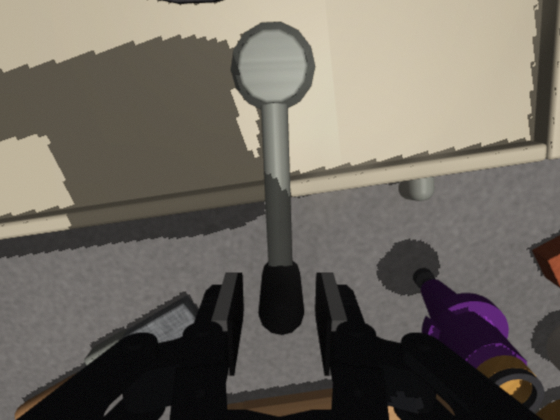

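The knob sits between the jaws (x 262–301, fingers at 237 and 322). Swinging along the arc.

```bash
python3 -m inch '{"travel":[[-0.45,-0.01,0],[-0.675,-0.025,0],[-0.675,-0.025,0],[-0.675,-0.025,0],[-0.675,-0.025,0],[-0.675,-0.025,0],[-0.675,-0.025,0],[-0.675,-0.025,0],[-0.675,-0.025,0],[0,0,0]],"rotation":[[0,0,0.05],[0,0,0.075],[0,0,0.075],[0,0,0.075],[0,0,0.075],[0,0,0.075],[0,0,0.075],[0,0,0.075],[0,0,0.075],[0,0,0]],"hand":[0.64,0.64,0.64,0.64,0.64,0.64,0.64,0.64,0.64,0.64]}'
python3 - <<'E'
from h import *
p,tl=snap("wrist","w13");R,t,s=tl; print(t,"xang",np.arctan2(R[1,0],R[0,0]),s["opening"]*85,s["force"])
piv=np.array([.5595,.0353]); v=t[:2]-piv; print("r",np.linalg.norm(v),"phi",np.arctan2(-v[0],-v[1]))
E
```

```text
time_s: 20.8
tcp_pos: [0.4868, -0.0155, 0.1383]
tool_rot: [-0.0, 0.885, -0.465, 0.0]
force: [-0.4, -0.7, 0.3]
opening: 0.36
[ 0.48677869 -0.01549837  0.13827569] xang -0.9678563994990587 30.601932019530487 [-0.39938843 -0.71395159  0.2902588 ]
r 0.088706615230544 phi 0.9610544214663465
```

View pics/w13.png

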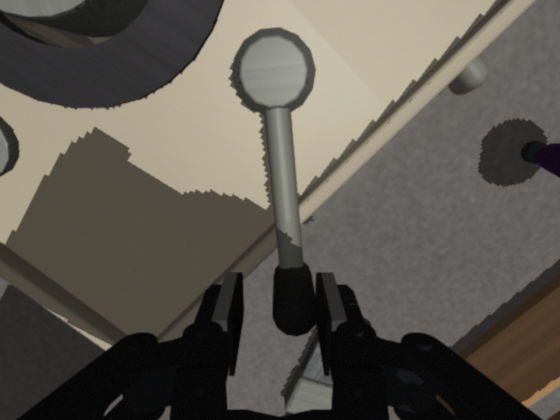

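The lever is following, with the knob against the right-hand finger at (293,298). Now the rest of the way, watching the force.

```bash
python3 -m inch '{"travel":[[-0.675,-0.025,0],[-0.675,-0.025,0],[-0.675,-0.025,0],[-0.45,-0.01,0],[0,0,0]],"rotation":[[0,0,0.075],[0,0,0.075],[0,0,0.075],[0,0,0.05],[0,0,0]],"hand":[0.64,0.64,0.64,0.64,0.64]}'
python3 -m inch '{"travel":[[-0.27,0,0],[-0.27,0,0],[0,0,0]],"rotation":[[0,0,0.03],[0,0,0.03],[0,0,0]],"hand":[0.64,0.64,0.64]}'
```

```text
time_s: 21.35
tcp_pos: [0.4759, 0.0065, 0.1381]
tool_rot: [-0.0, 0.814, -0.581, 0.0]
force: [-0.8, 0.3, 0.2]
opening: 0.358
time_s: 21.65
tcp_pos: [0.4744, 0.0114, 0.138]
tool_rot: [-0.0, 0.796, -0.605, 0.0]
force: [0.2, -2.1, 0.9]
opening: 0.36
```

```bash
python3 -m inch '{"travel":[[-0.27,0,0],[-0.27,0,0],[0,0,0]],"rotation":[[0,0,0.03],[0,0,0.03],[0,0,0]],"hand":[0.64,0.64,0.64]}'
python3 -m inch '{"travel":[[-0.27,0,0],[-0.27,0,0],[0,0,0]],"rotation":[[0,0,0.03],[0,0,0.03],[0,0,0]],"hand":[0.64,0.64,0.64]}'
```

```text
time_s: 21.95
tcp_pos: [0.473, 0.0167, 0.1379]
tool_rot: [-0.0, 0.778, -0.629, 0.0]
force: [-1.1, -0.7, 1.7]
opening: 0.353
time_s: 22.25
tcp_pos: [0.4719, 0.022, 0.1379]
tool_rot: [-0.0, 0.758, -0.652, 0.0]
force: [-0.2, -1.8, 0.7]
opening: 0.361
```

```bash
python3 -m inch '{"travel":[[-0.2,0,0],[-0.1,0,0],[0,0,0]],"rotation":[[0,0,0.02],[0,0,0.01],[0,0,0]],"hand":[0.64,0.64,0.64]}'
python3 -m inch '{"travel":[[-0.2,0,0],[-0.1,0,0],[0,0,0]],"rotation":[[0,0,0.02],[0,0,0.01],[0,0,0]],"hand":[0.64,0.64,0.64]}'
python3 - <<'E'
from h import *
p,tl=snap("wrist","w14");R,t,s=tl; print(t,"xang",np.arctan2(R[1,0],R[0,0]),s["opening"]*85,s["force"])
piv=np.array([.5595,.0353]); v=t[:2]-piv; print("r",np.linalg.norm(v),"phi",np.arctan2(-v[0],-v[1]))
E
```

```text
time_s: 22.55
tcp_pos: [0.4715, 0.0247, 0.1379]
tool_rot: [0.0, 0.748, -0.664, 0.0]
force: [0.6, -4.8, 1.2]
opening: 0.364
time_s: 22.85
tcp_pos: [0.4718, 0.0253, 0.1379]
tool_rot: [0.001, 0.739, -0.674, 0.002]
force: [3.4, -22.9, 0.6]
opening: 0.358
[0.4718376  0.02527504 0.1379446 ] xang -1.4793761271838797 30.431640506743985 [  3.36465398 -22.90443097   0.64619493]
r 0.0882337626051154 phi 1.4569322786373056
```

View pics/w14.png

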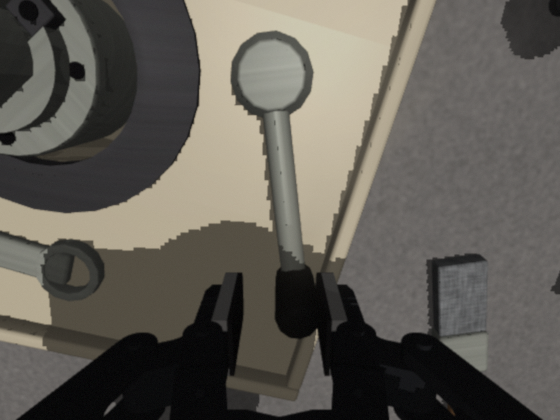

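The force rose sharply to 23 N at the angle predicted for the stop. Backing off to the middle of the cage and lifting away.

```bash
python3 -m inch '{"travel":[[0.3,0,0],[0.4,0,0],[0,0,0],[0,0,-1],[0,0,-2],[0,0,-3],[0,0,-3],[0,0,-3],[0,0,-2],[0,0,0],[0,0,0],[0,0,0]],"rotation":[[0,0,0],[0,0,0],[0,0,0],[0,0,0],[0,0,0],[0,0,0],[0,0,0],[0,0,0],[0,0,0],[0,0,0],[0,0,0],[0,0,0]],"hand":[0.64,0.64,0.64,0.64,0.64,0.64,0.64,0.64,0.64,0.64,0.64,0.64]}'
python3 - <<'E'
from h import *
p,tl=snap("wrist","w15");R,t,s=tl; print(t,s["force"])
K={}
for k,z in dict(lever_knob=.159,lever_pivot=.159).items():
    r=ctrl.spot_point(p,k); print(k,[(np.round(d["centre"]).tolist(),round(d["conf"],2),np.round(onz(p,d["centre"],z,tl),4).tolist()) for d in r[:2]])
    if r: K[k]=onz(p,r[0]["centre"],z,tl)
if len(K)==2:
    v=K["lever_knob"]-K["lever_pivot"]; print("len",np.linalg.norm(v[:2]),"phi",np.arctan2(-v[0],-v[1]))
snap("top","t15");snap("side","s15")
E
```

```text
time_s: 24.1
tcp_pos: [0.4707, 0.0212, 0.2769]
tool_rot: [0.001, 0.738, -0.675, -0.001]
force: [-0.1, -0.6, -0.2]
opening: 0.359
[0.47069887 0.02120359 0.27692634] [-0.06056899 -0.6101088  -0.2083444 ]
lever_knob [([282.0, 207.0], 0.64, [0.4725, 0.019, 0.159])]
lever_pivot [([270.0, 78.0], 0.59, [0.5591, 0.0346, 0.159]), ([77.0, 169.0], 0.16, [0.4871, 0.1647, 0.159])]
len 0.08802253288780056 phi 1.392867185824643
```

View pics/w15.png

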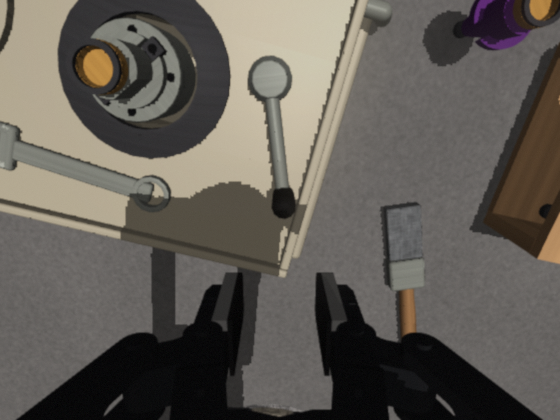

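View pics/t15.png

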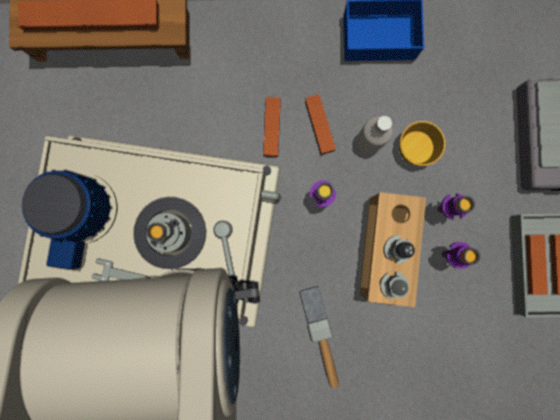

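Checking the lever angle against the deck edges, independently of the pivot estimate.

Run:
```python
from h import *
p,tl=snap("wrist","w16")
g=p["pixels"][:,:,::-1]
cv2.imwrite("pics/w16z.png",cv2.resize(g[0:290,60:400],None,fx=2.05,fy=2.05,interpolation=cv2.INTER_CUBIC))
# side cam spot too
q=ctrl.read_camera("top")
for k in("lever_knob","lever_pivot"):
    print(k,[(np.round(d["centre"],1).tolist(),round(d["conf"],2),np.round(onz(q,d["centre"],.159),4).tolist()) for d in ctrl.spot_point(q,k)[:2]])
```

```text
lever_knob [([227.4, 284.3], 0.7, [0.4652, 0.0216, 0.159])]
lever_pivot [([219.7, 228.9], 0.97, [0.5584, 0.0338, 0.159]), ([163.2, 229.9], 0.73, [0.5583, 0.1293, 0.159])]
```

View pics/w16z.png

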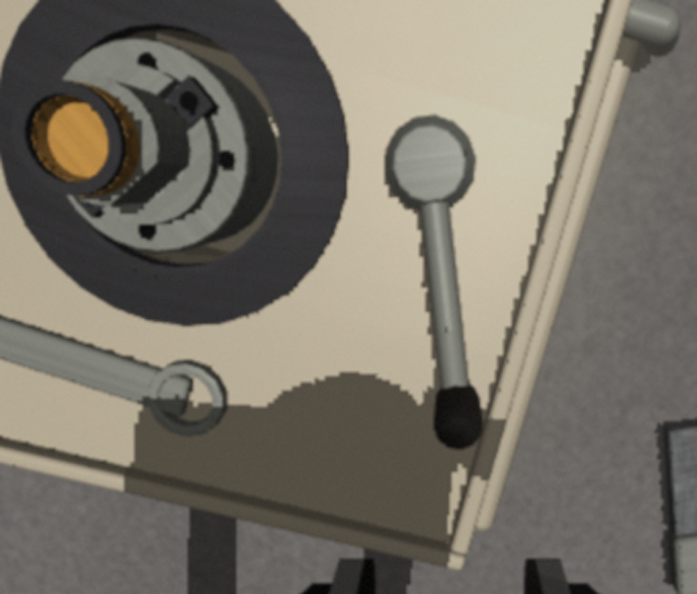

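Run:
```python
from h import *
p=ctrl.read_camera("wrist");tl=tool()
f=lambda x,y:(60+(x+.5)/2.05-.5,(y+.5)/2.05-.5)
W=lambda q,z:onz(p,f(*q),z,tl)
ang=lambda d:np.arctan2(d[1],d[0])
e=W((462,565),.117)-W((628,12),.117); ax=ang(-e); print("right lip outer: grinder x",ax)
e=W((612,12),.117)-W((455,548),.117); print(" inner",ang(e))
e=W((0,447),.117)-W((455,562),.117); print("front lip: grinder y->x",ang(e)-np.pi/2)
for a,b in (((423,210),(440,385)),((447,205),(468,385))):
    d=W(b,.125)-W(a,.125); print("rod dir, phi",np.arctan2(-d[0],-d[1]))
k=W((458,425),.159); pv=W((430,160),.145)
print("knob",k)
# w1 with its pose
R1=np.array([[.233,.973,-.002],[.973,-.233,0],[-.001,-.002,-1.]]);U,_,V=np.linalg.svd(R1);t1=(U@V,np.array([.55727755,.13126578,.25054338]))
O=lambda q,z:onz(p,q,z,t1)
d=O((47,229),.125)-O((140,230),.125); print("w1 rod phi",np.arctan2(-d[0],-d[1]))
e=O((122,354),.117)-O((42,10),.117); print("w1 right lip",ang(e))
# predicted knob position at stop for grinder yaw a
for a in (-.13,-.16,-.19):
    c,s=np.cos(a),np.sin(a);R=np.array([[c,-s],[s,c]])
    for th in (1.1,1.2): print(a,th,(np.array([.5548,.1331])+R@np.array([.02-.09*np.sin(th),-.095-.09*np.cos(th)])).round(4))
```

```text
right lip outer: grinder x -0.1699108838010192
 inner -0.16843615965668224
front lip: grinder y->x -0.18600389986023846
rod dir, phi 1.3924279346989266
rod dir, phi 1.3622606607329841
knob [0.47300957 0.01785371 0.159     ]
w1 rod phi 0.24683531634074415
w1 right lip -0.1741410210709142
-0.13 1.1 [0.4775 0.0062]
-0.13 1.2 [0.4749 0.0148]
-0.16 1.1 [0.4737 0.0086]
-0.16 1.2 [0.4714 0.0173]
-0.19 1.1 [0.47   0.0111]
-0.19 1.2 [0.468  0.0198]
```

The lever reads about 1.38 − 0.17 = 1.2 rad from the grinder's front, so it's at its stop. Last check: arbor height from this oblique view, using the rim circle.

Run:
```python
from h import *
tl=tool();p=ctrl.read_camera("wrist")
s=cv2.resize(p["pixels"][0:150,40:180,::-1],None,fx=5,fy=4,interpolation=cv2.INTER_CUBIC)
o=s.copy()
for dz,col in((0,(0,255,0)),(.006,(0,0,255))):
  for r,z in((.025,.145),(.015,.194)):
    pts=np.array([((proj(p,[.5548+r*np.cos(t),.1331+r*np.sin(t),z+dz],tl)-[40,0])*[5,4]+[2,1.5]) for t in np.linspace(0,6.3,60)]).round().astype(int)
    cv2.polylines(o,[pts],False,col,1)
cv2.imwrite("pics/w17o.png",o)
```

```text
(no output)
```

View pics/w17o.png

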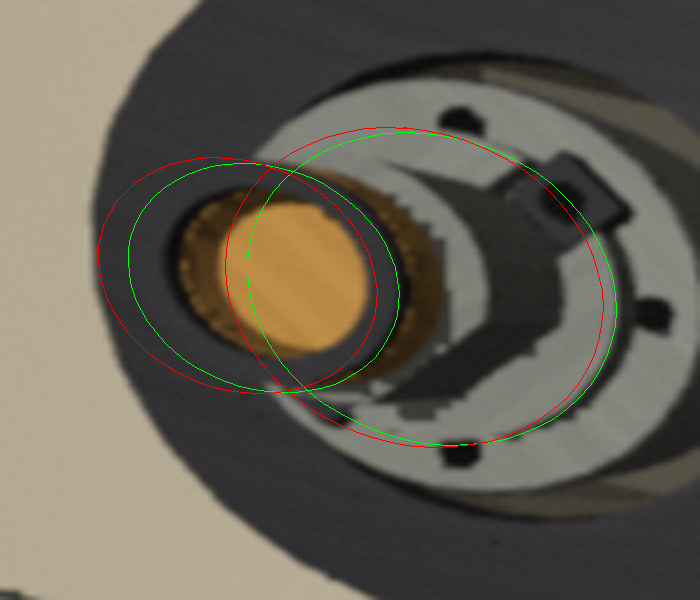

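View pics/s15.png

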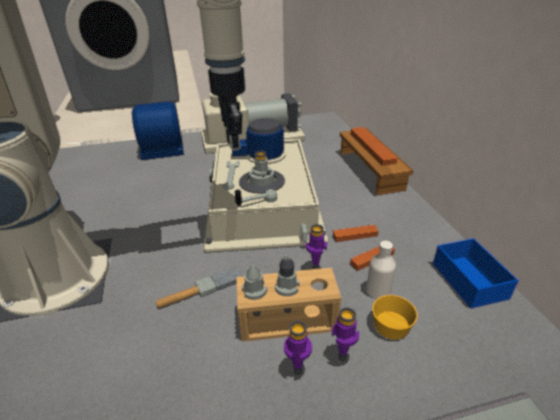

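The green (home) outline fits the flange and the cup rim, and the red one (6 mm up) doesn't. The gripper is clear and the bystanders are in place, so I'm handing in.

Run:
```python
from bench import ctrl
s=ctrl.state();print(s["time_s"],s["force"])
print(ctrl.sign_off())
```

```text
24.65 [-0.03801742 -0.26016727 -0.07152879]
the job is handed in; nothing more can be done
None
```

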